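Hang a lipped parts bin on a louvered panel rail

ROBOT

A 6-joint arm with a two-finger parallel gripper is mounted at the origin on the work surface. World frame = base frame: x ahead of the robot, y to its left, z up, the work surface at z = 0. Lengths are in mm, angles in rad, forces in N, time in s.
With the tool pointing down it reaches from about 275 to 725 mm from the base axis. Payload 5.6 kg.
Tool frame: the origin (TCP) lies where the fingers leave the gripper's body, on its centre line; the fingertips stand bot.tip_reach ahead of it and the grasp point (between the pads) lies 54 mm ahead of it (bot.tip_reach is the distance from the TCP to the fingertips, in mm); z points along the fingers, y is the direction in which the jaws open and shut (so a half turn about z gives the same grasp; the last joint's range is limited). The gripper opens to 85 mm and grips with 20 to 120 N. Pads are 22 mm wide; open, the fingers measure 114 mm over their backs; the gripper's body (76 mm by 85 mm) begins 54 mm behind the grasp point. The pads swing forward as they close: fully open they stand 13 mm farther back than shut.
Start: joints at [-1.036, 0.255, 0.108, 0, -1.424, -0.285], TCP at [135.986, -532.917, 303.883] pointing down, gripper open.
Joint ranges: [-2.95, 2.95], [-1.21, 1.97], [-1.09, 1.5], [-2.87, 1.71], [-2.94, -0.07], [-3.05, 3.05]. Speed limits (rad/s): [2.57, 2.57, 3.14, 3.14, 3.14, 3.14].

INTERFACE

Orientations are given as a rotation vector (axis times angle).
In Python, from rig import monitor, capture, ticket, bot gives the robot as it stands. The module is installed in compiled form; this text tells all that it offers.
- The arm moves only by the tool carry_out, never from a script. Its argument "motion" is a list of rows, each a list of 3 entries, a list of its own where there are three numbers: the turn, a rotation vector about the tool's x, y, z scaled (see below), then the shift along the tool's x, y, z scaled (see below), then the closure, from -1 (fully open) to 1 (shut). In form: [[[wx, wy, wz], [tx, ty, tz], grip], ...]. A call has 1 to 20 rows; each row is the pose to reach, as a shift and turn from the pose commanded when the call began, along the tool's axes at that moment; what a row does not reach only later rows make up. The controller multiplies each number of a shift by 60 cm and each number of a turn by 0.5 rad. A row lasts 1/8 s, in which the tool goes at most 62.5 mm and 10.7 degrees, less where a joint would pass 70% of its speed; a pose out of reach is approached as far as the arm can. A call with a number of a shift or a turn outside -1 to 1 is refused whole. A call with a gripper value outside its range is refused whole. The fingers move at their own pace and stop on an object; the grip force is fixed at half the most. Time passes only in rows, so rows that repeat a pose let the fingers close. It gives the time, the measured TCP pose, the force and the opening at its end, in the units of the state.
- monitor.sense(): the state, without advancing time (a new reading comes with each control period).
- capture(name): name is "side" or "top" or "wrist"; returns a dict with "frame" (420x560x3 uint8, red, green, blue), "intrinsics" (3x3 intrinsics, pixels), "extrinsics" (4x4, takes a point from world to camera coordinates); the wrist camera has in their place "hand_eye" (4x4, takes a point from camera to tool coordinates, whose origin is the TCP and whose axes are the flange's). Camera axes: x right, y down, z forward; pixel columns grow to the right and rows downward; lengths in mm; the calibration is good to about 2 mm. The wrist camera is an equidistant fisheye: a pixel r from the principal point sees the ray r / f radians off the axis. A picture is of the moment at which its call begins: read the wrist's pose just before it. There is no depth.
- ticket.sign_off(): hands the job in, once; it reports no verdict.
The state is a dict: "t": time; "joints": joint angles; "joint_vel": joint speeds; "joint_torque": joint torques, N m; "tool_pos": TCP position; "eef_rot": TCP orientation; "contact_force": force on the tool from outside, world axes, zero at the start; "ft_torque": the same for the moment, N m; "gripper_width": finger opening in mm.
Only numpy, scipy, OpenCV 4.12 (cv2) and the standard library are available. Lean on these libraries where they do the work, as an engineer would, in place of code of your own. Each camera call takes 0.05 s, during which the arm holds its last target. There are 200 camera calls.

TASK

Hang the small black parts bin on the rail of the bench-top louvered panel: lift its rear lip over the rail a little clear of the end stop and lower it gently until the lip has dropped in behind the rail and the bin rests on it. Then slide the hanging bin along the rail until it presses lightly against the end stop, let go and leave it hanging there, touching the stop. Do not force it anywhere, keep it upright and leave the other things on the bench where they are.

Things in the scene. Friction and masses are not known exactly. Their poses are not given: they have to be found in the camera images.
- bin: Loose black open parts bin, 100 mm deep (x), 56 wide (y), 60 tall, walls 3 mm, 0.17-0.35 kg, white connectors in the bottom. Origin: centre of its underside; z up, +x to its rear, where the lip is. Front wall only 37 mm tall, the others 60. Can be grasped across its width near mid-length, fingers outside the side walls; stop contact is at the rear 20 mm of a side.
- lip_edge (a point): Middle of the lower edge of the bin's turned-down rear lip, at x 58, y 0, z 46 mm in the bin's frame. A 4 mm thick, 50 mm wide bridge (z 56 to 60) runs 9.5 mm back from the rear wall's outer face (x 50) and ends in the lip, 3 mm thick, 10 mm below the bridge. Throat between wall and lip: 6.5 mm.
- panel: Fixed grey steel louvered panel on the bench, 320 mm wide (y), 158 tall, front face looking to its -x. Origin: on the bench under the middle of the front face; z up. A strip at z 77 to 87 mm stands 9 mm off the face and backs a hung bin, which then sags forward about 3 degrees. Panel, rail and stop do not yield.
- rail_nominal (a point): Point on the panel, x -6.5, y 0, z 125 mm in its frame: nominal middle of the rail's upper edge. The rail is a steel strip along y, 300 mm long, 3 mm thick, top rounded; the gap behind it to the face is 5 mm wide, 19 deep. Being slotted, the real rail lies up to 6 mm higher or lower (unmeasured: feel it). A lip lowered while touching the face goes in behind the rail.
- stop: Dark steel end stop on the panel, 115 mm from its middle, at the +y or the -y end: saddle on the top edge with a tongue hanging in front of the face, 10 mm wide (y), reaching 28 mm out, z 106 to 162 mm. Origin: on the bench under the front face, at the saddle's middle; axes as the panel's. The tongue is set by hand up to 6 mm either way along y (unmeasured: feel it). The other end has a bare saddle.
There are look-alikes about, which are no part of the job. Leave any orange, pink or yellow look-alike of the bin alone.

How it is judged:
By the outcome, as a careful person would: the job done as asked, in the order asked, and still so for the second after the job is handed in, with the robot touching nothing.
It also fails if it takes over 58 s, if anything falls off the work surface, if the arm or the gripper's body presses on something with over 40 N, if the wrist force passes 120 N, or if a joint passes its speed limit or range.

## Working session

There is one attempt and no reset: what is moved stays moved. The work goes in short steps, Python scripts to look and compute and a tool call to move; the robot and the scene stay as the last step left them, time stands still between calls to the robot, and variables do not carry over. Pictures are saved under pics/ and viewed, about 8 in all and at most 12, crops included, and the job is handed in when it is done.

Besides the shell and the picture viewer there is one more tool, called as name([rows], argument=value, ...), one row to a line, values as JSON. carry_out: Moves the arm, as the interface text tells. Shifts and turns lie within -1 to 1; 1 stands for 60 cm of shift or 0.5 rad of turn. Its arguments: {"type":"object","properties":{"motion":{"type":"array"}},"required":["motion"]}

```bash
mkdir -p pics; python3 - <<'E'
from rig import monitor, capture, bot
import cv2, numpy as np
np.set_printoptions(precision=4,suppress=True)
s=monitor.sense(); print(s, bot.tip_reach)
for n in("top","side"):
    c=capture(n); cv2.imwrite(f"pics/{n}0.png",c["frame"][:,:,::-1]); print(n,c["intrinsics"],c["extrinsics"])
    np.savez(f"{n}0.npz",**c)
E
```

```text
{'t': 0.0, 'joints': array([-1.0364,  0.2558,  0.107 , -0.0005, -1.4239, -0.2846]), 'joint_vel': array([-0.0009,  0.0002, -0.0004,  0.0006,  0.0015, -0.0003]), 'joint_torque': array([ -0.0013, -38.6632,  23.7944,   5.3654,  -0.0061,   0.    ]), 'tool_pos': array([ 135.9302, -532.5612,  302.9832]), 'eef_rot': array([ 0.3912, -3.1169, -0.003 ]), 'contact_force': array([ 0.1636, -0.6148,  0.3834]), 'ft_torque': array([0.02  , 0.0009, 0.0103]), 'gripper_width': 85.42756424174608} 72.6
top [[413.8783   0.     280.6966]
 [  0.     413.8783 209.5626]
 [  0.       0.       1.    ]] [[   0.0152   -0.9997    0.0207 -186.7258]
 [  -0.9964   -0.0169   -0.0825  437.6941]
 [   0.0829   -0.0194   -0.9964 1073.8252]
 [   0.        0.        0.        1.    ]]
side [[422.6629   0.     280.1377]
 [  0.     422.6629 212.6261]
 [  0.       0.       1.    ]] [[ -0.8614  -0.5077  -0.0161 307.6805]
 [ -0.3477   0.6125  -0.7098 322.2536]
 [  0.3702  -0.6059  -0.7042 798.2519]
 [  0.       0.       0.       1.    ]]
```

View pics/top0.png

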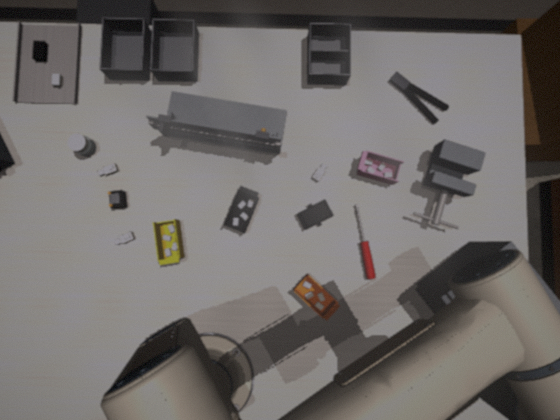

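View pics/side0.png

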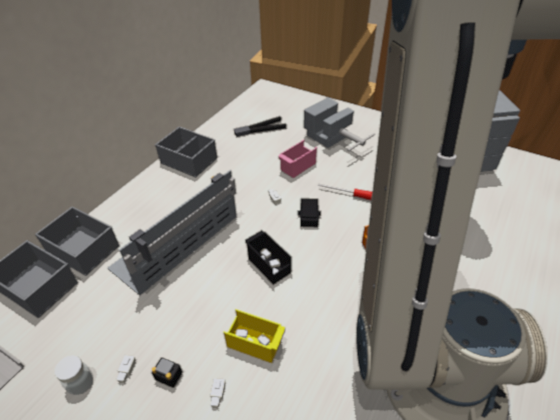

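Candidates for the bin are the black box with white contents at top (240,211) / side (269,257), and the black block at top (314,215) / side (309,211). The yellow, pink and orange ones are excluded. The first fits, being open with white connectors inside. I'll enlarge it, and the panel ends too.

```bash
python3 - <<'E'
import cv2, numpy as np
t=np.load("top0.npz")["frame"][:,:,::-1]; s=np.load("side0.npz")["frame"][:,:,::-1]
a=cv2.resize(t[85:245,140:340],(400,320),interpolation=cv2.INTER_CUBIC)
A=cv2.resize(t[85:245,140:340],None,fx=2,fy=2)
P=cv2.resize(t[85:165,140:300],(480,240),interpolation=cv2.INTER_CUBIC)
B=cv2.resize(t[175:245,215:275],(300,350),interpolation=cv2.INTER_CUBIC)
S=cv2.resize(s[165:295,105:295],(570,390),interpolation=cv2.INTER_CUBIC)[:, :]
o=np.zeros((600,800,3),np.uint8)
o[:240,:480]=P; o[:350,490:790]=B; S=cv2.resize(s[165:295,105:295],(490,335),interpolation=cv2.INTER_CUBIC); o[250:585,:490]=S
o=cv2.convertScaleAbs(o,alpha=1.8,beta=10)
cv2.imwrite("pics/c1.png",o)
E
```

```text
(no output)
```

View pics/c1.png

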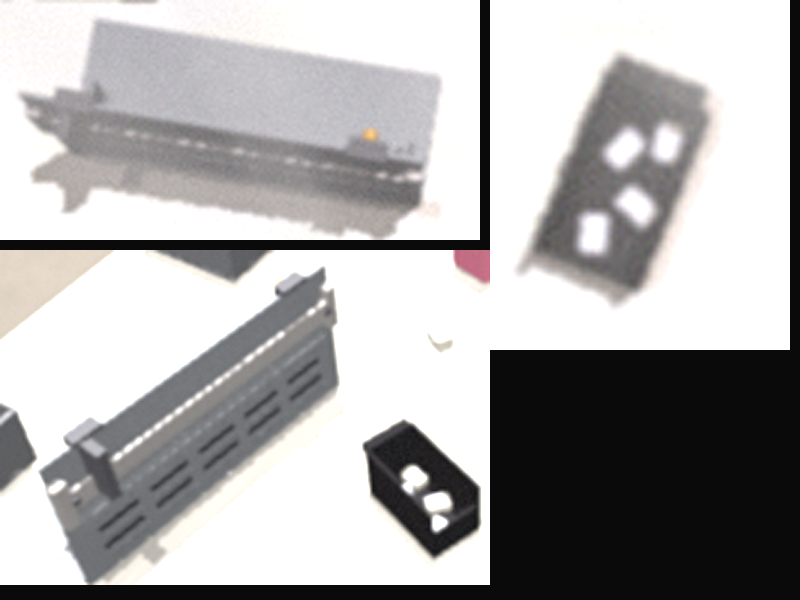

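```bash
cat > h.py <<'E'
import numpy as np, cv2
from scipy.spatial.transform import Rotation as R
def bp(cam,uv,z):
    "pixel of a fixed camera -> world point at height z"
    d=np.load(cam+"0.npz"); K,T=d["intrinsics"],d["extrinsics"]
    r=T[:3,:3].T@np.linalg.solve(K,[uv[0],uv[1],1]); o=-T[:3,:3].T@T[:3,3]
    return o+r*(z-o[2])/r[2]
def proj(cam,p):
    d=np.load(cam+"0.npz"); T=d["extrinsics"]; q=d["intrinsics"]@(T[:3,:3]@np.asarray(p)+T[:3,3]); return q[:2]/q[2]
E
python3 - <<'E'
from h import *
np.set_printoptions(precision=1,suppress=True)
print("panel top L,R (top):",bp("top",(148,117),158),bp("top",(279.5,139.5),158))
S=lambda x,y:(105+x*190/490,165+(y-250)*130/335)
print("side top L,R:",bp("side",S(40,472),158),bp("side",S(324,270),158), "bottoms",bp("side",S(90,582),0),bp("side",S(337,385),0))
B=lambda x,y:(215+(x-490)/5,175+y/5)
for n,z,p in[("rearL",60,(615,55)),("rearR",60,(712,90)),("frontL",37,(535,250)),("frontR",37,(640,290))]:print(n,bp("top",B(*p),z))
for n,z,p in[("rearL",60,(365,442)),("rearR",60,(405,422)),("frontR",37,(480,490)),("frontL bot",0,(435,556)),("frontR bot",0,(480,525))]:print("side",n,bp("side",S(*p),z))
print(R.from_rotvec([0.3912,-3.1169,-.003]).as_matrix())
from rig import capture
c=capture("wrist");print(c["hand_eye"],c["intrinsics"])
E
```

```text
panel top L,R (top): [640.9 136.3 158. ] [ 593.7 -171.7  158. ]
side top L,R: [636.6 142.8 158. ] [ 587.4 -164.1  158. ] bottoms [643.  137.8   0. ] [ 593.4 -168.6    0. ]
rearL [495.9 -74.1  60. ]
rearR [ 478.8 -123.9   60. ]
frontL [396.7 -33.3  37. ]
frontR [376.9 -88.   37. ]
side rearL [491.4 -75.5  60. ]
side rearR [ 473.1 -114.1   60. ]
side frontR [383.1 -94.9  37. ]
side frontL bot [395.6 -36.    0. ]
side frontR bot [377.8 -85.7   0. ]
[[-1.  -0.2 -0. ]
 [-0.2  1.   0. ]
 [-0.   0.  -1. ]]
[[ -0.   -1.   -0.3  75.8]
 [  1.   -0.   -0.    0.6]
 [  0.   -0.3   1.  -69.4]
 [  0.    0.    0.    1. ]] [[325.2   0.  281.6]
 [  0.  325.2 204.5]
 [  0.    0.    1. ]]
```

carry_out([
  [[0,0,0.33],[-0.1,0.1,-0.045],-1],
  [[0,0,0.66],[-0.2,0.2,-0.045],-1],
  [[0,0,1],[-0.3,0.3,-0.045],-1],
  [[0,0,1],[-0.37,0.37,-0.045],-1],
  [[0,0,1],[-0.44,0.45,-0.045],-1],
  [[0,0,1],[-0.51,0.53,-0.045],-1],
  [[0,0,1],[-0.58,0.6,-0.045],-1],
  [[0,0,1],[-0.617,0.639,-0.045],-1],
  [[0,0,1],[-0.617,0.639,-0.045],-1],
  [[0,0,1],[-0.617,0.639,-0.045],-1],
  [[0,0,1],[-0.617,0.639,-0.045],-1],
])

```text
t: 1.52
tool_pos: [399.7, -70.0, 330.7]
eef_rot: [-0.391, -3.117, 0.0]
contact_force: [-0.4, -1.3, 0.5]
gripper_width: 85.5
```

```bash
python3 - <<'E'
from h import *
from rig import monitor,capture
s=monitor.sense(); c=capture("wrist"); print(s["t"],s["tool_pos"],s["eef_rot"],s["contact_force"])
np.savez("w1.npz",pos=s["tool_pos"],rot=s["eef_rot"],**c)
f=c["frame"][:,:,::-1]
o=cv2.resize(f,(800,600),interpolation=cv2.INTER_CUBIC); o=cv2.convertScaleAbs(o,alpha=1.5,beta=10); cv2.imwrite("pics/w1.png",o)
E
```

```text
1.525 [399.6971034  -69.95567252 330.67959281] [-3.90945047e-01 -3.11651731e+00  4.36972554e-04] [-0.35529091 -1.26976174  0.47960485]
```

View pics/w1.png

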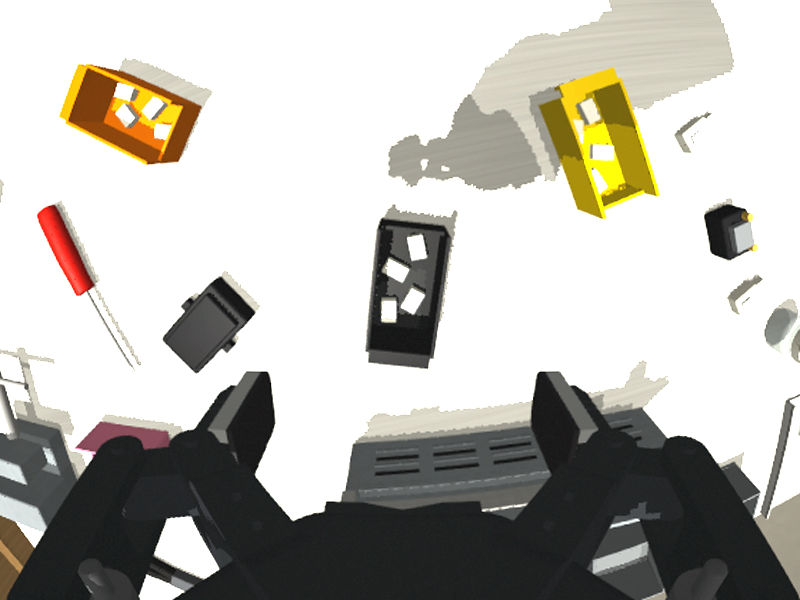

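carry_out([
  [[0,0,-0.1],[-0.08,0.04,0],-1],
  [[0,0,-0.19],[-0.17,0.08,0],-1],
  [[0,0,-0.19],[-0.252,0.124,0],-1],
  [[0,0,-0.19],[-0.252,0.124,0],-1],
  [[0,0,-0.19],[-0.252,0.124,0],-1],
])

```text
t: 2.2
tool_pos: [564.5, -36.5, 330.7]
eef_rot: [-0.246, -3.131, 0.001]
contact_force: [-0.2, -0.4, 0.0]
gripper_width: 85.3
```

```bash
python3 - <<'E'
from h import *
from rig import monitor,capture
s=monitor.sense(); c=capture("wrist"); print(s["t"],s["tool_pos"],s["eef_rot"],s["contact_force"])
np.savez("w2.npz",pos=s["tool_pos"],rot=s["eef_rot"],**c)
f=c["frame"][:,:,::-1]
o=cv2.resize(f,(800,600),interpolation=cv2.INTER_CUBIC); o=cv2.convertScaleAbs(o,alpha=1.5,beta=10); cv2.imwrite("pics/w2.png",o)
E
```

```text
2.2 [564.46097114 -36.46231382 330.73518817] [-2.46084467e-01 -3.13129106e+00  6.55165707e-04] [-0.16715253 -0.36517798  0.04297855]
```

View pics/w2.png

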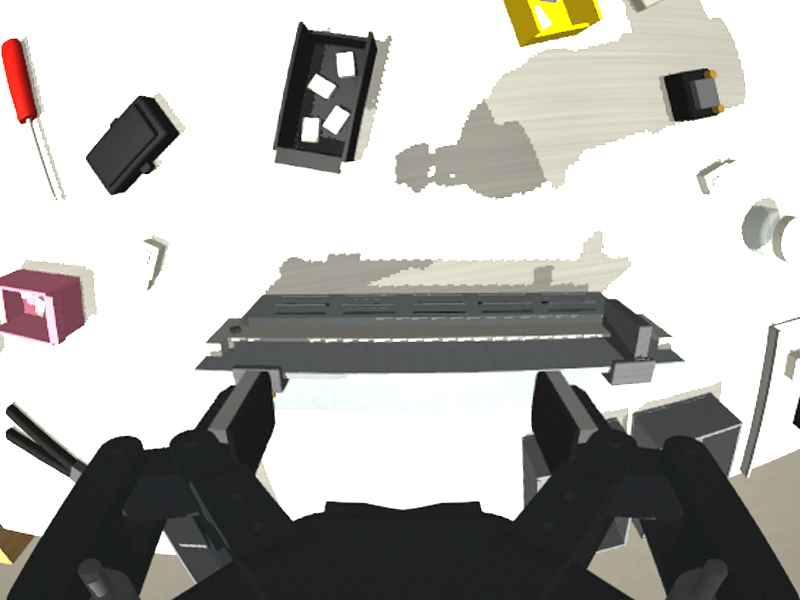

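```bash
cat >> h.py <<'E'
def wproj(n,P):
    d=np.load(n+".npz"); P=np.atleast_2d(P); H=d["hand_eye"]; K=d["intrinsics"]
    q=R.from_rotvec(d["rot"]).inv().apply(P-d["pos"]); q=(q-H[:3,3])@H[:3,:3]
    th=np.arctan2(np.hypot(q[:,0],q[:,1]),q[:,2]); a=np.arctan2(q[:,1],q[:,0])
    return np.c_[K[0,2]+K[0,0]*th*np.cos(a),K[1,2]+K[1,1]*th*np.sin(a)]
def place(p,P):
    P=np.atleast_2d(P).astype(float); c,s=np.cos(p[2]),np.sin(p[2])
    return np.c_[p[0]+c*P[:,0]-s*P[:,1],p[1]+s*P[:,0]+c*P[:,1],P[:,2]]
def anyproj(n,P): return wproj(n,P) if n[0]=="w" else np.array([proj(n,q) for q in np.atleast_2d(P)])
E
cat > fit.py <<'E'
from h import *
from scipy.optimize import least_squares, minimize
np.set_printoptions(precision=3,suppress=True)
k=1.42857
obs=[("w2",[0,160,158],(683/k,358.5/k)),("w2",[0,-160,158],(197/k,369/k)),("w2",[0,-160,0],(262/k,294/k)),("w2",[0,160,0],(603/k,292/k)),
("top",[0,160,158],(148,117)),("top",[0,-160,158],(279.5,139.5)),("side",[0,160,158],(120.5,251)),("side",[0,-160,158],(230.6,172.8)),("side",[0,160,0],(139.9,293.8)),("side",[0,-160,0],(235.7,217.4))]
for sel in("w","ts","wts"):
    f=lambda p:np.concatenate([anyproj(n,place(p,P))[0]-uv for n,P,uv in obs if n[0] in sel])
    r=least_squares(f,[617,-15,-.154]); print("panel",sel,r.x,r.fun)
pan=r.x
box=np.array([[x,y,0] for x in(-50,50) for y in(-28,28)]+[[-50,y,37] for y in(-28,28)]+[[50,y,60] for y in(-28,28)]+[[59.5,y,60] for y in(-25,25)]+[[-50,y,50] for y in(-28,28)][:0]+[[59.5,y,46] for y in(-25,25)])
def mask(n,p0):
    g=np.load((n+"0" if n[0]!="w" else n)+".npz")["frame"]; m=(g.max(2)<(75 if n!="side" else 75)).astype(np.uint8)
    m=cv2.morphologyEx(m,cv2.MORPH_CLOSE,np.ones((3,3)))
    l,cc=cv2.connectedComponents(m); h=cv2.convexHull(anyproj(n,place(p0,box)).astype(np.float32)).astype(np.int32)
    z=np.zeros_like(m); cv2.fillConvexPoly(z,h,1); i=np.bincount(cc[(z>0)&(m>0)]).argmax()
    c,_=cv2.findContours((cc==i).astype(np.uint8),cv2.RETR_EXTERNAL,cv2.CHAIN_APPROX_NONE)
    o=np.zeros_like(m); cv2.drawContours(o,c,-1,1,-1); return o
p0=[437,-80,-.364]
def area(p,n,m):
    h=cv2.convexHull(anyproj(n,place(p,box)).astype(np.float32)); z=np.zeros(m.shape,np.uint8)
    cv2.fillConvexPoly(z,np.round(h*16).astype(np.int32),1,cv2.LINE_8,4); return (z!=m).sum()
for ns in(("w1",),("w2",),("top",),("side",),("w1","w2")):
    ms={n:mask(n,p0) for n in ns}
    c=lambda q:sum(area(q*[1,1,.01],n,m) for n,m in ms.items())
    x0=np.array(p0)/[1,1,.01]
    r=minimize(c,x0,method="Nelder-Mead",options=dict(initial_simplex=x0+np.r_[np.zeros((1,3)),8*np.eye(3)],xatol=.05))
    print("bin",ns,r.x*[1,1,.01],r.fun,[m.sum() for m in ms.values()])
E
python3 fit.py
```

```text
panel w [616.209 -14.255  -0.148] [ 3.144  1.148 -1.735  0.26   0.499  0.063 -1.777 -0.804]
panel ts [616.585 -16.136  -0.15 ] [-2.472  0.103  1.135  0.446 -1.102 -0.852  0.721 -3.101 -0.531  1.886
  1.412 -1.249]
panel wts [616.222 -14.783  -0.148] [ 2.702  1.277 -2.224  0.321  0.138  0.126 -2.121 -0.731 -3.088  0.375
  0.577  0.454 -1.376 -0.25   0.421 -2.795 -0.75   2.47   1.146 -0.939]
bin ('w1',) [432.062 -74.595  -0.371] 196.0 [np.uint64(4965)]
bin ('w2',) [430.349 -76.252  -0.352] 336.0 [np.uint64(5437)]
bin ('top',) [433.941 -75.994  -0.361] 169.0 [np.uint64(877)]
bin ('side',) [431.832 -78.311  -0.368] 145.0 [np.uint64(1461)]
bin ('w1', 'w2') [430.566 -74.911  -0.368] 660.0 [np.uint64(4965), np.uint64(5437)]
```

carry_out([
  [[0,0,0.14],[0.08,-0.03,0],-1],
  [[0,0,0.28],[0.16,-0.06,0],-1],
  [[0,0,0.418],[0.228,-0.095,0.05],-1],
  [[0,0,0.418],[0.228,-0.095,0.13],-1],
  [[0,0,0.418],[0.228,-0.095,0.21],-1],
  [[0,0,0.418],[0.228,-0.095,0.27],-1],
  [[0,0,0.418],[0.228,-0.095,0.32],-1],
  [[0,0,0.418],[0.228,-0.095,0.37],-1],
  [[0,0,0.418],[0.228,-0.095,0.398],-1],
  [[0,0,0.418],[0.228,-0.095,0.398],-1],
  [[0,0,0.418],[0.228,-0.095,0.398],-1],
])

```text
t: 3.62
tool_pos: [421.2, -70.7, 93.5]
eef_rot: [0.569, 3.087, 0.001]
contact_force: [0.3, -0.7, -0.2]
gripper_width: 85.6
```

```bash
python3 - <<'E'
from h import *
from rig import monitor,capture
s=monitor.sense(); c=capture("wrist"); print(s["t"],s["tool_pos"],s["eef_rot"],s["contact_force"])
np.savez("w3.npz",pos=s["tool_pos"],rot=s["eef_rot"],**c)
o=cv2.convertScaleAbs(c["frame"][:,:,::-1],alpha=2,beta=15); cv2.imwrite("pics/w3.png",o)
E
```

```text
3.625 [421.1885496  -70.65046923  93.5000008 ] [5.68536818e-01 3.08705061e+00 1.05765775e-03] [ 0.25221359 -0.72954108 -0.18796893]
```

View pics/w3.png

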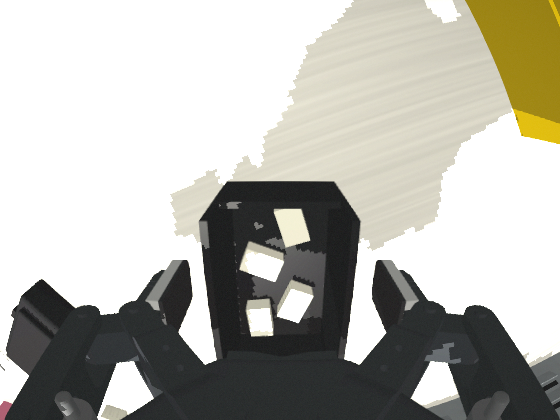

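The fingers straddle the bin, centred (rims at columns 200 and 360, pads at 190 and 373) and aligned. Closing.

carry_out([
  [[0,0,0],[0,0,0],0],
  [[0,0,0],[0,0,0],0.3],
  [[0,0,0],[0,0,0],0.6],
  [[0,0,0],[0,0,0],1],
  [[0,0,0],[0,0,0],1],
  [[0,0,0],[0,0,0],1],
  [[0,0,0],[0,0,0],1],
])

```text
t: 4.55
tool_pos: [421.3, -70.5, 92.9]
eef_rot: [0.568, 3.089, -0.0]
contact_force: [-1.4, 0.2, 7.3]
gripper_width: 55.8
```

```bash
python3 - <<'E'
from h import *
from rig import monitor,capture
from scipy.optimize import least_squares
s=monitor.sense(); c=capture("wrist"); print(s["t"],s["tool_pos"],s["eef_rot"],s["contact_force"],s["gripper_width"])
np.savez("w4.npz",pos=s["tool_pos"],rot=s["eef_rot"],**c)
cv2.imwrite("pics/w4.png",cv2.convertScaleAbs(c["frame"][:,:,::-1],alpha=2,beta=15))
# front bottom & rim corners as seen in w3
for p in ([431.5,-75.5,-.366],[430.5,-75,-.366],[433,-76,-.366]):
  print(wproj("w3",place(p,[[-50,28,37],[-50,-28,37],[-50,28,0],[-50,-28,0],[50,28,60],[50,-28,60]])).round(0).tolist())
E
```

```text
4.55 [421.28408107 -70.49020821  92.88482789] [ 5.68110845e-01  3.08861841e+00 -6.79815101e-05] [-1.43815514  0.1872038   7.26763626] 55.75465616087344
[[348.0, 201.0], [211.0, 201.0], [334.0, 180.0], [226.0, 180.0], [336.0, 407.0], [223.0, 407.0]]
[[348.0, 198.0], [211.0, 198.0], [334.0, 178.0], [226.0, 178.0], [336.0, 406.0], [223.0, 405.0]]
[[348.0, 205.0], [211.0, 205.0], [334.0, 183.0], [226.0, 183.0], [336.0, 409.0], [224.0, 408.0]]
```

View pics/w4.png

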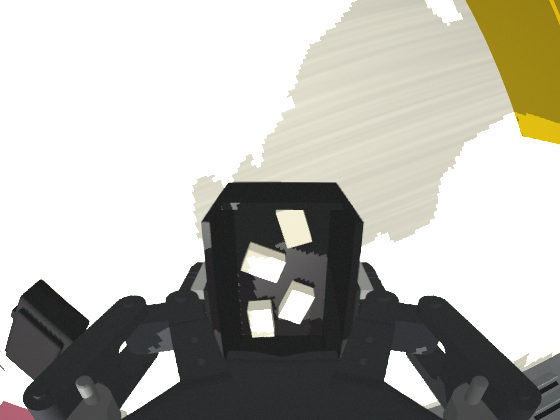

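Gripped at 55.8 mm, bin about 12 mm ahead of the grasp point and centred. Next I lift it, turn to the panel's yaw and go to a pose in front of the rail.

carry_out([
  [[0,0,0],[0,0,-0.02],1],
  [[0,0,0],[0,0,-0.06],1],
  [[0,0,0],[0,0,-0.11],1],
  [[0,0,0],[0,0,-0.15],1],
  [[0,0,-0.08],[-0.015,0.04,-0.162],1],
  [[0,0,-0.16],[-0.03,0.085,-0.162],1],
  [[0,0,-0.24],[-0.045,0.13,-0.162],1],
  [[0,0,-0.32],[-0.06,0.175,-0.162],1],
  [[0,0,-0.4],[-0.078,0.22,-0.162],1],
  [[0,0,-0.43],[-0.09,0.25,-0.162],1],
  [[0,0,-0.43],[-0.093,0.262,-0.162],1],
  [[0,0,-0.43],[-0.093,0.262,-0.162],1],
  [[0,0,-0.43],[-0.093,0.262,-0.162],1],
  [[0,0,-0.43],[-0.093,0.262,-0.162],1],
])

```text
t: 6.35
tool_pos: [528.6, 56.1, 189.4]
eef_rot: [-0.235, -3.133, -0.0]
contact_force: [-0.3, 0.8, -2.7]
gripper_width: 54.7
```

```bash
python3 - <<'E'
from h import *
from rig import monitor,capture
s=monitor.sense(); print(s["t"],s["tool_pos"],s["eef_rot"],s["contact_force"],s["ft_torque"],s["gripper_width"])
c=capture("wrist");np.savez("w5.npz",pos=s["tool_pos"],rot=s["eef_rot"],**c)
cs=capture("side"); ct=capture("top")
w=cv2.convertScaleAbs(c["frame"][:,:,::-1],alpha=2,beta=15)
a=cv2.resize(cs["frame"][130:320,80:300,::-1],(440,380),interpolation=cv2.INTER_CUBIC)
b=cv2.resize(ct["frame"][80:200,120:300,::-1],(360,240),interpolation=cv2.INTER_CUBIC)
o=np.zeros((600,800,3),np.uint8); o[:380,:440]=cv2.convertScaleAbs(a,alpha=1.8,beta=10); o[:240,440:]=cv2.convertScaleAbs(b,alpha=1.8,beta=10)
w=w[150:420,80:480]; o[330:600,400:800]=w
cv2.imwrite("pics/c5.png",o)
E
```

```text
6.35 [528.609672    56.05323711 189.44488532] [-2.35319481e-01 -3.13271060e+00 -2.97826508e-05] [-0.2501703   0.82902687 -2.67890195] [ 0.00596041 -0.02193157  0.01330478] 54.72301312045997
```

View pics/c5.png

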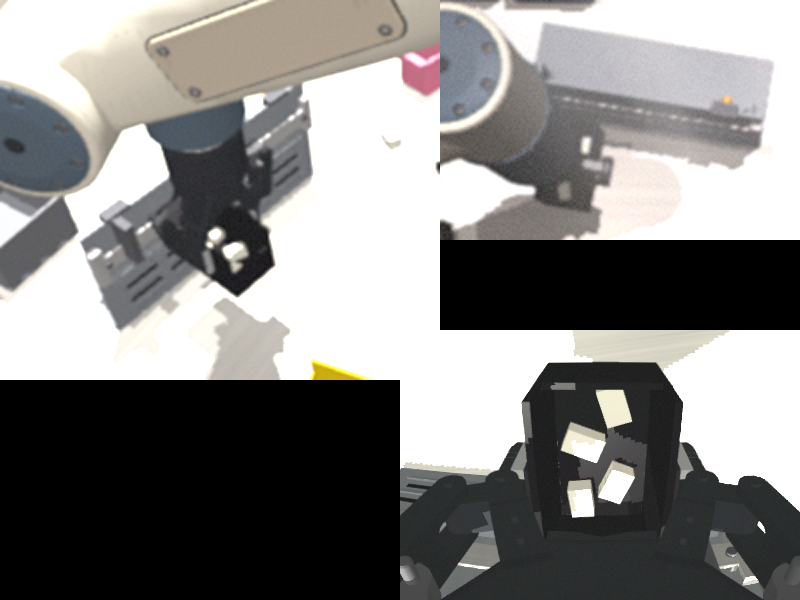

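carry_out([
  [[0,0,0],[-0.008,0,0],1],
  [[0,0,0],[-0.016,0,0],1],
  [[0,0,0],[-0.022,0,0],1],
  [[0,0,0],[-0.026,0,0],1],
  [[0,0,0],[-0.03,0,0],1],
  [[0,0,0],[-0.033,0,0],1],
  [[0,0,0],[-0.033,0,0],1],
])

```text
t: 7.38
tool_pos: [548.6, 53.6, 189.3]
eef_rot: [-0.234, -3.133, 0.0]
contact_force: [0.5, 0.2, -3.0]
gripper_width: 55.3
```

carry_out([
  [[0,0,0],[-0.0015,0,0],1],
  [[0,0,0],[-0.003,0,0],1],
  [[0,0,0],[-0.003,0,0],1],
])

```text
t: 7.75
tool_pos: [550.4, 53.4, 189.3]
eef_rot: [0.234, 3.133, 0.0]
contact_force: [1.1, -0.1, -2.7]
gripper_width: 55.0
```

carry_out([
  [[0,0,0],[-0.0015,0,0],1],
  [[0,0,0],[-0.003,0,0],1],
  [[0,0,0],[-0.003,0,0],1],
])

```text
t: 8.12
tool_pos: [552.2, 53.1, 189.3]
eef_rot: [-0.234, -3.133, 0.0]
contact_force: [-0.3, -0.4, -2.7]
gripper_width: 55.2
```

carry_out([
  [[0,0,0],[-0.0015,0,0],1],
  [[0,0,0],[-0.003,0,0],1],
  [[0,0,0],[-0.003,0,0],1],
])

```text
t: 8.5
tool_pos: [554.0, 52.8, 189.3]
eef_rot: [0.234, 3.133, -0.0]
contact_force: [-0.7, 0.0, -2.4]
gripper_width: 55.6
```

carry_out([
  [[0,0,0],[-0.0015,0,0],1],
  [[0,0,0],[-0.0025,0,0],1],
  [[0,0,0],[-0.0025,0,0],1],
])

```text
t: 8.88
tool_pos: [554.3, 52.7, 189.2]
eef_rot: [-0.234, -3.13, 0.0]
contact_force: [-5.9, 1.7, 0.2]
gripper_width: 55.2
```

Face touched at tool panel-x −71.4, as predicted. I'll ease off slightly and lower.

carry_out([
  [[0,0,0],[0.0008,0,0],1],
  [[0,0,0],[0.0008,0,0.004],1],
  [[0,0,0],[0.0008,0,0.009],1],
  [[0,0,0],[0.0008,0,0.015],1],
  [[0,0,0],[0.0008,0,0.015],1],
])

```text
t: 9.5
tool_pos: [554.3, 52.7, 179.8]
eef_rot: [-0.234, -3.131, 0.0]
contact_force: [-4.1, 1.8, -2.5]
gripper_width: 55.4
```

carry_out([
  [[0,0,0],[0,0,0.0025],1],
  [[0,0,0],[0,0,0.005],1],
  [[0,0,0],[0,0,0.005],1],
])

```text
t: 9.88
tool_pos: [554.3, 52.7, 177.3]
eef_rot: [-0.234, -3.131, 0.0]
contact_force: [-5.8, 1.0, 0.2]
gripper_width: 55.5
```

carry_out([
  [[0,0,0],[0,0,0.0025],1],
  [[0,0,0],[0,0,0.005],1],
  [[0,0,0],[0,0,0.005],1],
])

```text
t: 10.25
tool_pos: [554.3, 52.7, 174.3]
eef_rot: [-0.234, -3.132, 0.0]
contact_force: [-7.6, 0.9, -0.0]
gripper_width: 55.3
```

carry_out([
  [[0,0,0],[0.0007,0,0],1],
  [[0,0,0],[0.0007,0,0.0025],1],
  [[0,0,0],[0.0007,0,0.004],1],
  [[0,0,0],[0.0007,0,0.004],1],
])

```text
t: 10.75
tool_pos: [554.3, 52.8, 171.9]
eef_rot: [-0.234, -3.132, 0.0]
contact_force: [-4.9, 2.2, -0.4]
gripper_width: 55.2
```

carry_out([
  [[0,0,0],[0,0,0.002],1],
  [[0,0,0],[0,0,0.004],1],
  [[0,0,0],[0,0,0.004],1],
])

```text
t: 11.12
tool_pos: [554.3, 52.8, 169.5]
eef_rot: [-0.234, -3.132, 0.0]
contact_force: [-4.6, 0.7, 0.1]
gripper_width: 55.3
```

carry_out([
  [[0,0,0],[0,0,0.002],1],
  [[0,0,0],[0,0,0.004],1],
  [[0,0,0],[0,0,0.004],1],
])

```text
t: 11.5
tool_pos: [554.3, 52.8, 167.1]
eef_rot: [-0.234, -3.132, 0.0]
contact_force: [-5.5, 0.6, 0.3]
gripper_width: 55.0
```

carry_out([
  [[0,0,0],[0,0,0.0015],1],
  [[0,0,0],[0,0,0.003],1],
  [[0,0,0],[0,0,0.003],1],
])

```text
t: 11.88
tool_pos: [554.3, 52.7, 165.4]
eef_rot: [-0.234, -3.132, 0.0]
contact_force: [-6.3, 0.6, -0.8]
gripper_width: 55.2
```

carry_out([
  [[0,0,0],[0,0,0.0015],1],
  [[0,0,0],[0,0,0.003],1],
  [[0,0,0],[0,0,0.003],1],
])

```text
t: 12.25
tool_pos: [554.3, 52.7, 163.5]
eef_rot: [-0.234, -3.132, 0.0]
contact_force: [-5.0, 0.6, -1.3]
gripper_width: 55.4
```

carry_out([
  [[0,0,0],[0,0,0.0015],1],
  [[0,0,0],[0,0,0.003],1],
  [[0,0,0],[0,0,0.003],1],
])

```text
t: 12.62
tool_pos: [554.3, 52.7, 161.8]
eef_rot: [-0.234, -3.132, 0.0]
contact_force: [-6.0, 0.7, 0.1]
gripper_width: 55.4
```

carry_out([
  [[0,0,0],[0,0,0.0015],1],
  [[0,0,0],[0,0,0.0025],1],
  [[0,0,0],[0,0,0.0025],1],
])

```text
t: 13.0
tool_pos: [554.3, 52.7, 160.8]
eef_rot: [-0.234, -3.133, 0.0]
contact_force: [-8.1, 1.6, 3.5]
gripper_width: 55.4
```

carry_out([
  [[0,0,0],[0,0,0.0015],1],
  [[0,0,0],[0,0,0.0025],1],
  [[0,0,0],[0,0,0.0025],1],
])

```text
t: 13.38
tool_pos: [554.3, 52.7, 160.3]
eef_rot: [0.233, 3.132, -0.0]
contact_force: [-10.5, 1.4, 8.5]
gripper_width: 55.3
```

carry_out([
  [[0,0,0],[0.001,0,-0.001],1],
  [[0,0,0],[0.0022,0,-0.0015],1],
  [[0,0,0],[0.0022,0,-0.0015],1],
])

```text
t: 13.75
tool_pos: [554.1, 52.8, 160.5]
eef_rot: [0.234, 3.13, -0.0]
contact_force: [-2.1, -2.6, 4.2]
gripper_width: 55.3
```

```bash
python3 - <<'E'
from h import *
from rig import monitor,capture
s=monitor.sense(); print(s["t"],s["tool_pos"],s["eef_rot"],s["contact_force"],s["ft_torque"],s["gripper_width"])
c=capture("wrist"); cs=capture("side")
a=cv2.resize(cs["frame"][150:300,100:270,::-1],(680,600),interpolation=cv2.INTER_CUBIC)
cv2.imwrite("pics/c6.png",cv2.convertScaleAbs(a,alpha=1.8,beta=10))
E
```

```text
13.75 [554.13470062  52.80410809 160.52010361] [ 2.33538963e-01  3.13027514e+00 -4.12277057e-05] [-2.09229052 -2.64841256  4.21628137] [-0.32777269  0.48211144  0.01112187] 55.31963611416942
```

View pics/c6.png

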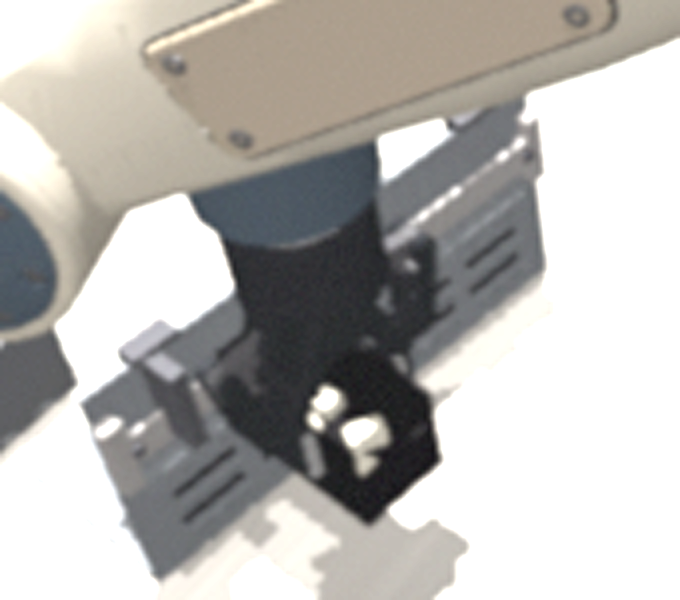

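carry_out([
  [[0,0,0],[0.002,0,-0.0006],1],
  [[0,0,0],[0.004,0,-0.0006],1],
  [[0,0,0],[0.005,0,-0.0006],1],
  [[0,0,0],[0.005,0,-0.0006],1],
])

```text
t: 14.35
tool_pos: [552.1, 53.5, 160.6]
eef_rot: [0.233, 3.128, 0.001]
contact_force: [7.8, -2.2, 0.0]
gripper_width: 55.4
```

The pull meets 7.8 N after 2 mm, so the lip is captured behind the rail. I'll re-centre it in the gap and slide toward the stop (+y).

carry_out([
  [[0,0,0],[-0.0033,0,0],1],
  [[0,0,0],[-0.0033,0.004,0],1],
  [[0,0,0],[-0.0033,0.008,0],1],
  [[0,0,0],[-0.0033,0.012,0],1],
  [[0,0,0],[-0.0033,0.016,0],1],
  [[0,0,0],[-0.0033,0.02,0],1],
  [[0,0,0],[-0.0033,0.023,0],1],
  [[0,0,0],[-0.0033,0.023,0],1],
])

```text
t: 15.35
tool_pos: [554.3, 65.7, 160.6]
eef_rot: [0.235, 3.132, -0.003]
contact_force: [0.8, -4.6, 6.1]
gripper_width: 55.2
```

carry_out([
  [[0,0,0],[0,0.002,0],1],
  [[0,0,0],[0,0.004,0],1],
  [[0,0,0],[0,0.004,0],1],
])

```text
t: 15.72
tool_pos: [554.6, 68.0, 160.5]
eef_rot: [0.235, 3.133, -0.003]
contact_force: [-0.3, -5.6, 5.1]
gripper_width: 55.1
```

carry_out([
  [[0,0,0],[0,0.002,0],1],
  [[0,0,0],[0,0.004,0],1],
  [[0,0,0],[0,0.004,0],1],
])

```text
t: 16.1
tool_pos: [554.9, 70.3, 160.5]
eef_rot: [0.235, 3.133, -0.003]
contact_force: [-0.6, -5.9, 5.5]
gripper_width: 55.2
```

carry_out([
  [[0,0,0],[0,0.0015,-0.0006],1],
  [[0,0,0],[0,0.003,-0.0006],1],
  [[0,0,0],[0,0.003,-0.0006],1],
])

```text
t: 16.48
tool_pos: [555.2, 72.1, 160.6]
eef_rot: [-0.235, -3.133, 0.003]
contact_force: [1.7, -5.7, 3.3]
gripper_width: 55.3
```

carry_out([
  [[0,0,0],[0,0.0015,0],1],
  [[0,0,0],[0,0.003,0],1],
  [[0,0,0],[0,0.003,0],1],
])

```text
t: 16.85
tool_pos: [555.5, 73.9, 160.6]
eef_rot: [-0.235, -3.133, 0.003]
contact_force: [1.1, -5.0, 4.0]
gripper_width: 55.3
```

carry_out([
  [[0,0,0],[0,0.0015,0],1],
  [[0,0,0],[0,0.003,0],1],
  [[0,0,0],[0,0.003,0],1],
])

```text
t: 17.23
tool_pos: [555.8, 75.7, 160.6]
eef_rot: [-0.235, -3.133, 0.003]
contact_force: [1.1, -5.5, 3.4]
gripper_width: 55.3
```

carry_out([
  [[0,0,0],[0,0.0015,0],1],
  [[0,0,0],[0,0.003,0],1],
  [[0,0,0],[0,0.003,0],1],
])

```text
t: 17.6
tool_pos: [556.0, 77.4, 160.6]
eef_rot: [-0.235, -3.133, 0.003]
contact_force: [1.9, -5.9, 4.3]
gripper_width: 55.3
```

carry_out([
  [[0,0,0],[0,0.0015,0],1],
  [[0,0,0],[0,0.0025,0],1],
  [[0,0,0],[0,0.0025,0],1],
])

```text
t: 17.98
tool_pos: [556.2, 78.9, 160.6]
eef_rot: [-0.235, -3.133, 0.003]
contact_force: [1.0, -5.1, 4.4]
gripper_width: 55.4
```

carry_out([
  [[0,0,0],[0,0.0015,0],1],
  [[0,0,0],[0,0.0025,0],1],
  [[0,0,0],[0,0.0025,0],1],
])

```text
t: 18.35
tool_pos: [556.5, 80.4, 160.6]
eef_rot: [-0.235, -3.133, 0.003]
contact_force: [0.1, -6.1, 3.8]
gripper_width: 55.4
```

carry_out([
  [[0,0,0],[0,0.0015,0],1],
  [[0,0,0],[0,0.0025,0],1],
  [[0,0,0],[0,0.0025,0],1],
])

```text
t: 18.73
tool_pos: [556.6, 81.6, 160.6]
eef_rot: [-0.235, -3.133, 0.004]
contact_force: [1.0, -6.4, 3.9]
gripper_width: 55.3
```

carry_out([
  [[0,0,0],[0,0.0012,0],1],
  [[0,0,0],[0,0.002,0],1],
  [[0,0,0],[0,0.002,0],1],
])

```text
t: 19.1
tool_pos: [556.7, 81.8, 160.7]
eef_rot: [-0.236, -3.132, 0.006]
contact_force: [0.3, -10.3, 4.9]
gripper_width: 55.8
```

carry_out([
  [[0,0,0],[0,0.0012,0],1],
  [[0,0,0],[0,0.002,0],1],
  [[0,0,0],[0,0.002,0],1],
])

```text
t: 19.48
tool_pos: [556.7, 82.0, 160.7]
eef_rot: [-0.237, -3.131, 0.009]
contact_force: [1.3, -13.2, 4.5]
gripper_width: 55.4
```

Stop felt at tool y ≈ 81.7: motion stalled and the side force rose from 6 to 13 N. I'll ease the press, then open.

carry_out([
  [[0,0,0],[0,-0.0008,0],1],
  [[0,0,0],[0,-0.0014,0],1],
  [[0,0,0],[0,-0.0014,0],1],
])

```text
t: 19.85
tool_pos: [556.7, 81.9, 160.7]
eef_rot: [-0.236, -3.132, 0.007]
contact_force: [1.2, -10.9, 4.2]
gripper_width: 55.4
```

carry_out([
  [[0,0,0],[0,0,0],0.2],
  [[0,0,0],[0,0,0],0.1],
  [[0,0,0],[0,0,0],0],
  [[0,0,0],[0,0,0],-0.2],
  [[0,0,0],[0,0,0],-0.4],
  [[0,0,0],[0,0,0],-0.7],
  [[0,0,0],[0,0,0],-1],
  [[0,0,0],[0,0,0],-1],
  [[0,0,0],[0,0,0],-1],
])

```text
t: 20.98
tool_pos: [556.9, 84.8, 160.2]
eef_rot: [-0.234, -3.133, -0.0]
contact_force: [0.5, -1.0, -0.1]
gripper_width: 85.5
```

```bash
python3 - <<'E'
from h import *
from rig import monitor,capture
s=monitor.sense(); print(s["t"],s["tool_pos"],s["eef_rot"],s["contact_force"],s["gripper_width"])
c=capture("wrist"); np.savez("w7.npz",pos=s["tool_pos"],rot=s["eef_rot"],**c)
cv2.imwrite("pics/w7.png",cv2.convertScaleAbs(c["frame"][:,:,::-1],alpha=2,beta=15))
E
```

```text
20.975 [556.88401455  84.84163871 160.21063991] [-2.33773969e-01 -3.13270301e+00 -2.03304476e-04] [ 0.52802506 -1.00250176 -0.07620828] 85.54867238836702
```

View pics/w7.png

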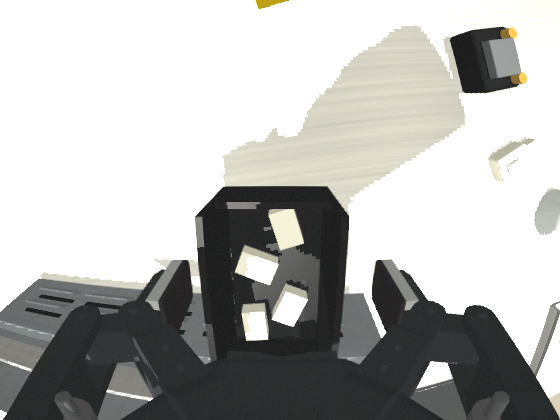

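carry_out([
  [[0,0,0],[0,0,-0.01],-1],
  [[0,0,0],[0,0,-0.03],-1],
  [[0,0,0],[0,0,-0.07],-1],
  [[0,0,0],[0,0,-0.13],-1],
  [[0,0,0],[0,0,-0.19],-1],
  [[0,0,0],[0,0,-0.24],-1],
  [[0,0,0],[-0.05,0,-0.24],-1],
  [[0,0,0],[-0.05,0,-0.24],-1],
  [[0,0,0],[-0.05,0,-0.24],-1],
])

```text
t: 22.15
tool_pos: [586.3, 80.1, 304.5]
eef_rot: [-0.235, -3.133, 0.0]
contact_force: [0.6, -1.0, -0.4]
gripper_width: 85.4
```

```bash
python3 - <<'E'
from h import *
from rig import monitor,capture
s=monitor.sense(); print(s["t"],s["tool_pos"],s["eef_rot"],s["contact_force"],s["gripper_width"])
c=capture("wrist"); np.savez("w8.npz",pos=s["tool_pos"],rot=s["eef_rot"],**c)
f=cv2.convertScaleAbs(c["frame"][100:280,190:430,::-1],alpha=2.2,beta=25)
cv2.imwrite("pics/w8.png",cv2.resize(f,(800,600),interpolation=cv2.INTER_CUBIC))
E
```

```text
22.15 [586.27097423  80.07086551 304.47174712] [-2.34535701e-01 -3.13253809e+00  3.25443502e-05] [ 0.57764846 -1.00902858 -0.39904354] 85.42924712242485
```

View pics/w8.png

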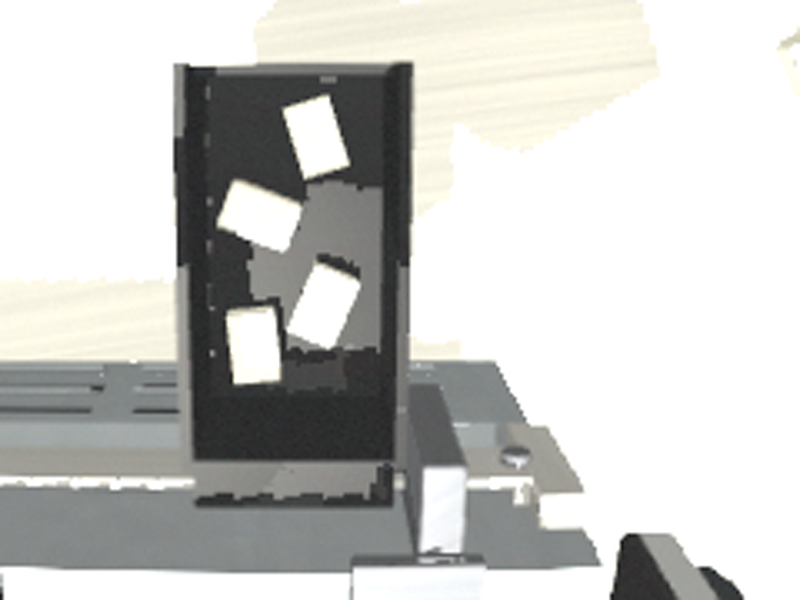

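```bash
python3 - <<'E'
from h import *
from scipy.optimize import least_squares
np.set_printoptions(precision=2,suppress=True)
C=lambda u,v:np.array([190+u*.3,100+v*.3])
pan=[616.2,-15,-.149]
def solve(u,v,z):  # panel x,y of a pixel at height z
    return least_squares(lambda q:(wproj("w8",place(pan,[[q[0],q[1],z]]))[0]-C(u,v)),[-20,80]).x
print("tongue top inner front/outer front",solve(418,467,162),solve(466,467,162))
print("tongue bottom front inner",solve(408,386,106))
a=np.arctan(2.5/45)
for n,u,v,z in[("rear rim +y",396,460,128),("rear rim -y",194,460,128),("lip +y",392,506,128),("lip -y",195,506,128),("front rim +y (z37+)",412,64,100),("front top side +y",412,65,122),("front -y",176,65,122)]: print(n,solve(u,v,z))
for yt in(114,115,116): print(yt,((wproj("w8",place(pan,[[-28,yt,162],[-28,yt,106],[-28,yt,128],[-11.5,yt,128]]))-[190,100])/.3))
E
```

```text
tongue top inner front/outer front [-27.82 113.8 ] [-27.7  124.17]
tongue bottom front inner [-26.7  116.67]
rear rim +y [-15.01 112.09]
rear rim -y [-15.05  62.24]
lip +y [ -2.43 111.45]
lip -y [-2.45 61.98]
front rim +y (z37+) [-109.78  116.62]
front top side +y [-110.34  114.49]
front -y [-110.53   60.03]
114 [[418.97 466.22]
 [398.   381.33]
 [405.29 410.67]
 [403.27 472.94]]
115 [[423.62 466.17]
 [401.8  381.32]
 [409.38 410.65]
 [407.28 472.9 ]]
116 [[428.27 466.13]
 [405.6  381.31]
 [413.48 410.63]
 [411.29 472.87]]
```

The bin hangs level side to side, with its lip behind the rail. The bin's side is at panel y ≈115.2 and the tongue face at ≈114–116, so no gap is visible. I'll hold briefly, check nothing drifts, and hand in.

carry_out([
  [[0,0,0],[0,0,0],-1],
  [[0,0,0],[0,0,0],-1],
  [[0,0,0],[0,0,0],-1],
  [[0,0,0],[0,0,0],-1],
])

```text
t: 22.7
tool_pos: [586.5, 80.2, 304.3]
eef_rot: [-0.234, -3.133, -0.0]
contact_force: [-0.9, -0.6, -0.2]
gripper_width: 85.5
```

```bash
python3 - <<'E'
from h import *
from rig import monitor,capture,ticket
s=monitor.sense(); c=capture("wrist"); a=np.load("w8.npz"); print(s["t"],s["tool_pos"]-a["pos"],s["contact_force"])
g=lambda f:np.float64(cv2.cvtColor(f,cv2.COLOR_RGB2GRAY)[115:255,235:315])
print("bin shift px",cv2.phaseCorrelate(g(a["frame"]),g(c["frame"])))
print(ticket.sign_off())
E
```

```text
22.7 [ 0.26633522  0.11393325 -0.14557305] [-0.9246671  -0.57529896 -0.20706899]
bin shift px ((-0.14592471836336784, -0.2377822660900506), 1.0049053835152124)
the job is handed in; nothing more can be done
None
```

The small black bin is hanging on the rail against the +y end stop, and I handed the job in at about 22.7 s of the 58 s.

- **Hanging it:** I lowered the lip while it touched the panel face, about 25 mm short of the stop. The bin came to rest on the rail at about 124 mm. A 2 mm pull test met 7.8 N, so the lip was caught behind the rail.
- **Sliding it:** The bin stalled against the stop as the side force rose from about 6 N to 13 N. I eased that to 11 N before opening the gripper.
- **Last checks:** The wrist picture shows the bin hanging square with its lip behind the rail. The bin's side is at about 115.2 mm along the panel and the stop's face at about 114–116 mm, so no gap is visible. The bin did not move over half a second (under 0.25 pixel, the same as the arm's own drift), and the gripper was clear, with only sensor-noise force.
- **Not confirmed:** After letting go, contact with the stop rests on the picture (good to about 1 mm) and the earlier press. I did not nudge the bin again to test it. The two readings of the stop's face differ by about 2–3 mm, because its lower corner was hard to pick out beside the bin's edge. I also took no final overview picture of the rest of the bench. The force readings gave no sign of contact with anything but the bin.

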